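Square a lamp housing up to its fence

ROBOT

A 6-joint arm with a two-finger parallel gripper is mounted at the origin on the work surface. World frame = base frame: x ahead of the robot, y to its left, z up, the work surface at z = 0. Lengths are in m, angles in rad, forces in N, time in s.
With the tool pointing down it reaches from about 0.375 to 0.925 m from the base axis. Payload 5.7 kg.
Tool frame: the origin (TCP) lies midway between the tips of the shut fingers; the grasp point (between the pads) lies 19 mm behind it; z points along the fingers, y is the line along which they close (so a half turn about z gives the same grasp; the last joint's range is limited). The gripper opens to 88 mm and grips with 3 to 60 N. Pads are 20 mm wide; open, the fingers measure 115 mm over their backs; the gripper's body (75 mm by 178 mm) begins 61 mm behind the grasp point.
Start: joints at [-1.222, 0.359, 1.51, -0, 1.272, -0.115], TCP at [0.268, -0.537, 0.223] pointing down, gripper open.
Joint ranges: [-2.97, 2.97], [-1.01, 2.36], [0.21, 2.38], [-0.96, 4.11], [0.2, 2.71], [-2.98, 2.98]. Speed limits (rad/s): [2.39, 2.39, 3.14, 3.14, 3.14, 3.14].

INTERFACE

Orientations are given as a unit quaternion [x, y, z, w].
In Python, from bench import move_ptp, servo_line, goto_joints, move_gripper, sleep, inverse_kinematics, capture, PlanningError, close_job, spot_in, silhouettes, current_clock, current_joint_pos, current_qvel, current_joint_torque, current_position, current_orientation, current_force, current_torque, current_finger_gap, current_grip_force gives the robot as it stands. Calls block until the motion is done:
- move_ptp(position, orientation): joint-space move of the TCP to a pose.
- servo_line(position, orientation=None, rate=0.15, contact_N=None): straight line of the TCP; orientation=None keeps the orientation; rate is the mean speed in m/s. With contact_N (N) it stops when the force on the tool has changed by that much, and returns True; else False.
- goto_joints(angles): joint-space move.
- move_gripper(opening): finger opening in m; the grip force is fixed at half the most; returns when the fingers have stopped.
- sleep(seconds).
- inverse_kinematics(position, orientation): joint angles nearest the present ones, or None.
- capture(name): name is "side" or "top" or "wrist"; returns a dict with "image" (384x512x3 uint8, blue, green, red), "range_z" (384x512 float32, m along the optical axis (not along the pixel's ray), 0 where there is no reading), "intrinsics" (3x3 intrinsics, pixels), "R" (3x3) and "t" (3): a world point X has camera coordinates R X + t. Camera axes: x right, y down, z forward; pixel columns grow to the right and rows downward; lengths in m; the calibration is good to about 2 mm. A picture is of the moment at which its call begins.
A pose or a line that the arm cannot do raises PlanningError and nothing moves.
- close_job(): hands the job in; it is judged then, once.
Trained networks look in the newest picture that a camera, given by its name, has taken for a name from the list of things; names that differ only in an ending like _2 or _b are one class to them, and where a whole thing is asked for, a point or a joint stands for the part that bears it (a point fixed in the world has none). Each returns a list of dicts, best first, with "conf" (0 to 1); they miss things now and then, are a little off and sometimes report something else, mostly with a low value. They report only what shows in the picture. A call takes as long as a camera call. They do not tell look-alikes from the thing itself.
- spot_in(camera, query): "xy" ([column, row] in pixels, amid what is visible of it).
- silhouettes(camera, query): "region" (384x512 bool, what is visible of it) and "xy" ([column, row] in pixels, amid what is visible of it).
Readings, each from a call of its own:
- current_clock(): time.
- current_joint_pos(): joint angles.
- current_qvel(): joint speeds.
- current_joint_torque(): joint torques, N m.
- current_position(): TCP position.
- current_orientation(): TCP orientation.
- current_force(): force on the tool from outside, world axes, zero at the start.
- current_torque(): the same for the moment, N m.
- current_finger_gap(): finger opening in m.
- current_grip_force(): force on a finger pad.
Only numpy, scipy, OpenCV 4.12 (cv2) and the standard library are available. Lean on these libraries where they do the work, as an engineer would, in place of code of your own. Each camera call takes 0.05 s, during which the arm holds its last target. There are 200 camera calls.

TASK

Push the heavy white lamp housing round across the deck with the fingertips until its front, the side with the short round light port, faces the aluminium fence bar and lies flush against it, with neither end overhanging the bar. Only push it: do not grasp, lift or tip it. Leave the lens, the oil bottle and the slide box where they stand.

Things in the scene. Friction and masses are not known exactly. Their poses are not given: they have to be found in the camera images.
- lamp: Lamp housing: white metal block, 140 (its x) by 90 (its y) by 72 mm high, flat sides, 3 mm vent slots on top; loose on the deck, 1.1 to 2.1 kg, takes 5 to 15 N to push. Origin: centre of its underside, z up. Front: long side at y = +45 mm. It starts 35 to 70 degrees anticlockwise (from above) of its final yaw, where its x and y axes point as the fence's x and y, its centre 150 to 205 mm off the fence.
- lamp_front (a point): Middle of the bottom edge of the housing's front: (0, 45, 0) mm in its frame, same axes. Above it, 50 mm over the deck, a round aluminium light port 32 mm in diameter sticks 12 mm out of the front, high enough to pass over the fence. The back (y = -45 mm) and both ends (x = -70, +70 mm) are plain.
- front_a (a point): Bottom front corner of the housing at its -x end: (-70, 45, 0) mm in its frame, same axes.
- front_b (a point): Bottom front corner of the housing at its +x end: (70, 45, 0) mm in its frame, same axes.
- fence: Aluminium fence bar screwed to the deck: 280 (its x) by 20 by 26 mm high. Origin: on the deck, midway along the foot of its working face, which is the plane y = 0 and looks along -y to the housing; the bar occupies y = 0 to 20, x = -140 to 140 mm. Behind it two screwed feet reach y = 65 mm, 17 mm high.
- objective: Bystander: bare-metal microscope lens standing on the deck behind the fence, 32 mm in diameter, 46 mm high. Origin: centre of its underside.
- oil: Bystander: small amber bottle with black cap standing behind the fence, 30 mm in diameter, 62 mm high. Origin: centre of its underside.
- slidebox: Bystander: blue box 85 (its x) by 35 (its y) by 28 mm high, lying on the deck behind the housing, on the side away from the fence. Origin: centre of its underside.
There are look-alikes about, which are no part of the job. Of the things like the lamp, leave any that is red; of the rest the larger one is meant.

How it is judged:
By the outcome, as a careful person would: the job done as asked, in the order asked, and still so for the second after the job is handed in, with the robot touching nothing.
It also fails if it takes over 54 s, if anything falls off the work surface, if the arm or the gripper's body presses on something with over 40 N, if the wrist force passes 120 N, or if a joint passes its speed limit or range.

## Working session

There is one attempt and no reset: what is moved stays moved. The work goes in short steps, each a Python script; the robot and the scene stay as the last script left them, time stands still between calls to the robot, and variables do not carry over. Pictures are saved under pics/ and viewed, at most 10 in all, crops included, and the job is handed in when it is done.

```bash
mkdir -p pics; ls; python3 - <<'E'
from bench import *
import cv2,numpy as np
ims=[]
for c in ("top","side"):
    d=capture(c); ims.append(d["image"]); np.savez(f"{c}.npz",**d)
    print(c,d["intrinsics"].tolist(),d["R"].round(3).tolist(),d["t"].round(3).tolist())
    for q in ("lamp","fence","objective","oil","slidebox"):
        print(q,[(np.round(s["xy"]).tolist(),round(s["conf"],2)) for s in spot_in(c,q)])
cv2.imwrite("pics/top.png",cv2.resize(ims[0],(800,600))); cv2.imwrite("pics/side.png",cv2.resize(ims[1],(800,600)))
print(current_clock())
E
```

```text
pics
top [[448.9674095996381, 0.0, 261.53148301483327], [0.0, 448.9674095996381, 181.98374128373786], [0.0, 0.0, 1.0]] [[-0.003, -1.0, -0.015], [-0.997, 0.004, -0.072], [0.072, 0.015, -0.997]] [0.002, 0.53, 1.263]
lamp [([263.0, 113.0], 0.75), ([292.0, 254.0], 0.7), ([261.0, 172.0], 0.65)]
fence [([194.0, 174.0], 0.57)]
objective [([152.0, 203.0], 0.48)]
oil [([145.0, 136.0], 0.57)]
slidebox [([402.0, 181.0], 0.9)]
side [[441.2403090879748, 0.0, 260.33837943846584], [0.0, 441.2403090879748, 189.56798815211297], [0.0, 0.0, 1.0]] [[-0.723, -0.69, -0.014], [-0.357, 0.392, -0.848], [0.591, -0.608, -0.53]] [0.376, 0.227, 0.834]
lamp [([252.0, 184.0], 0.75), ([339.0, 212.0], 0.68), ([208.0, 168.0], 0.6)]
fence [([199.0, 235.0], 0.88)]
objective [([176.0, 264.0], 0.58), ([250.0, 184.0], 0.57)]
oil [([118.0, 233.0], 0.77)]
slidebox []
0.6
```

View pics/top.png

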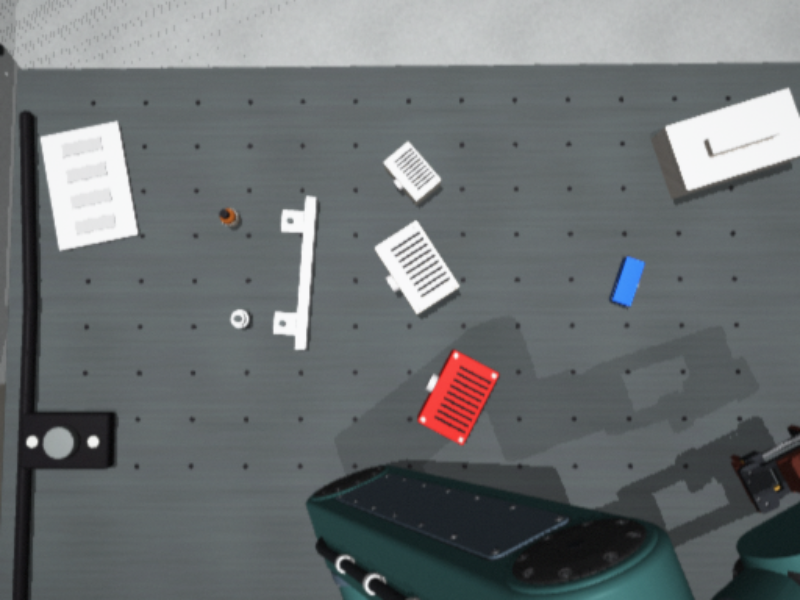

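View pics/side.png

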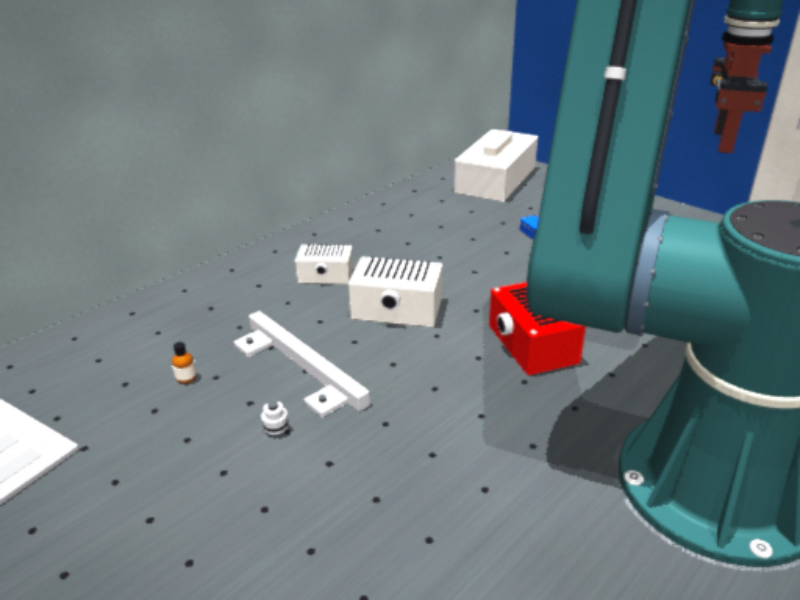

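The top view (800x600 scaling) shows three lamp-like things: large white at (417,268), small white at (412,172) and red at (458,397). The large white one is meant: it isn't red, and it is the larger of the other two. Its port is at lower left, (393,283). The fence is at (305,272), the oil at (229,217), the lens at (240,319) and the slide box at (627,282). The side view agrees.

```bash
cat > h.py <<'E'
from bench import *
import cv2,numpy as np
from scipy.spatial.transform import Rotation as Ro
def cloud(d):
    v,u=np.mgrid[:384,:512]; z=d["range_z"]; K=d["intrinsics"]
    p=np.stack([(u-K[0,2])/K[0,0]*z,(v-K[1,2])/K[1,1]*z,z],-1)
    W=(p-d["t"])@d["R"]; W[z==0]=np.nan
    return W
def rect(W,m,lo,hi):
    P=W[m&(W[...,2]>lo)&(W[...,2]<hi)][:,:2]
    (c,s,a)=cv2.minAreaRect((P*1000).astype(np.float32))
    a=np.deg2rad(a); 
    if s[0]<s[1]: a+=np.pi/2          # long axis
    ax=np.array([np.cos(a),np.sin(a)])
    if ax[0]<0: ax=-ax                # lamp/fence x axis points to +X side here
    return np.array(c)/1000,np.array(s)/1000,np.arctan2(ax[1],ax[0]),len(P)
def find(name,near,lo,hi,d):
    s=min(silhouettes("top",name),key=lambda s:np.hypot(*(np.array(s["xy"])-near)))
    m=cv2.dilate(s["region"].astype(np.uint8),np.ones((5,5)))>0
    return rect(cloud(d),m,lo,hi)
E
python3 - <<'E'
from h import *
d=capture("top")
for n,near,lo,hi in(("lamp",(261,172),.064,.08),("fence",(194,174),.021,.032),("slidebox",(402,181),.02,.035),("objective",(152,203),.02,.06),("oil",(145,136),.02,.08)):
    c,s,a,k=find(n,near,lo,hi,d); print(n,c.round(4),s.round(4),np.rad2deg(a).round(2),k)
W=cloud(d)
print("small",rect(W[80:140,235:290],np.ones((60,55),bool),.03,.08))
print("red",rect(W[220:290,262:322],np.ones((70,60),bool),.05,.09))
cv2.imwrite("pics/crop.png",cv2.resize(d["image"][85:290,175:325],None,fx=3,fy=2.9,interpolation=cv2.INTER_CUBIC)[:600])
E
```

```text
lamp [ 0.5563 -0.0084] [0.14   0.1014] 32.71 1673
fence [0.5559 0.2019] [0.0474 0.2784] -4.36 691
slidebox [ 0.5356 -0.3971] [0.039  0.0857] -19.78 391
objective [0.4707 0.3073] [0.0286 0.031 ] -89.83 107
oil [0.6563 0.3284] [0.0262 0.0297] -17.56 104
small (array([ 0.73265869, -0.00242245]), array([0.09393214, 0.06919374]), np.float64(0.6978492725641289), 754)
red (array([ 0.33469196, -0.07924546]), array([0.103035  , 0.13973434]), np.float64(-0.4859274298727466), 1798)
```

View pics/crop.png

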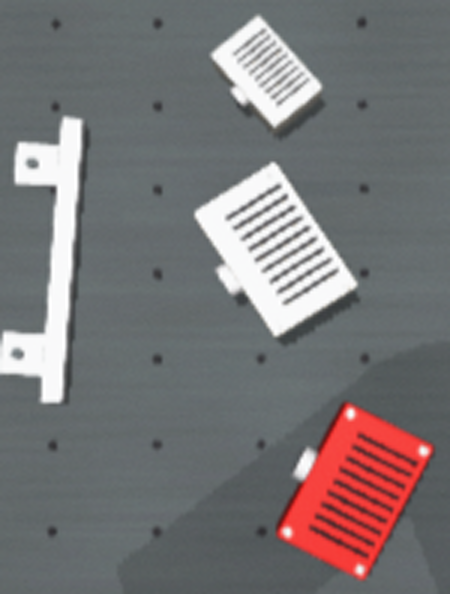

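The crop confirms it: the large white housing is in the middle, its port at (232,280) pointing toward the fence bar. The small white one is above it and the red one is below. I'll push with the open two-finger tip on the housing's back, turning it clockwise about a centre 150 mm along its +x axis. Then I'll push straight.

```bash
cat >> h.py <<'E'
def quat(yaw,flip):   # tool z down, tool y along +-lamp x
    y=np.array([np.cos(yaw),np.sin(yaw),0])*flip; z=np.array([0,0,-1.]); x=np.cross(y,z)
    return Ro.from_matrix(np.c_[x,y,z]).as_quat()
FY=np.deg2rad(-4.36); FO=np.array([.5541,.1783])
def rot(a): return np.array([[np.cos(a),-np.sin(a)],[np.sin(a),np.cos(a)]])
def fen(p): return rot(-FY)@(np.asarray(p)[:2]-FO)
def lamp(near=(230,175)):
    d=capture("top"); c,s,a,k=find("lamp",near,.0685,.08,d); return c,s,a,k,d
E
python3 - <<'E'
from h import *
Z=.018
yaw=np.deg2rad(32.7); c=np.array([.5594,-.0132]); R=rot(yaw)
P=lambda y,z:[*(c+R@[0,y]),z]
qs={f:inverse_kinematics(P(-.1,Z),quat(yaw,f)) for f in(1,-1)}
print(qs)
f=min((f for f in qs if qs[f] is not None),key=lambda f:abs(qs[f][5]-current_joint_pos()[5]))
q=quat(yaw,f); print("flip",f)
move_ptp(P(-.1,.2),q); servo_line(P(-.1,Z),q,rate=.15)
hit=servo_line(P(-.04,Z),q,rate=.03,contact_N=3)
p=np.array(current_position()); l=R.T@(p[:2]-c); print("hit",hit,l.round(4),current_clock())
if hit and -.068<l[1]<-.048:
    icr=c+R@[.15,0]; F=[]
    n=8
    for i in range(1,n+1):
        a=(FY-yaw)*i/n
        t=icr+rot(a)@(p[:2]-icr)
        servo_line([*t,Z],quat(yaw+a,f),rate=.05); F.append(np.linalg.norm(current_force()).round(1))
    print(F)
print(current_clock(),fen(current_position()))
c,s,a,k,d=lamp(); print(fen(c),s,np.rad2deg(a-FY),k)
cv2.imwrite("pics/arc.png",d["image"][60:320,100:440])
E
```

```text
{1: array([-2.68549396e-01,  6.21968973e-01,  1.64371359e+00, -4.44089210e-16,
        8.75910091e-01, -8.39272062e-01]), -1: array([-2.68549396e-01,  6.21968973e-01,  1.64371359e+00, -4.44089210e-16,
        8.75910091e-01,  2.30232059e+00])}
flip 1
hit True [-0.0001 -0.0558] 5.6333
[np.float64(3.4), np.float64(3.2), np.float64(3.6), np.float64(4.8), np.float64(5.4), np.float64(6.0), np.float64(6.9), np.float64(6.5)]
8.9 [-0.01098297 -0.15611391]
[-0.0581234  -0.10020795] [0.04413482 0.04968358] -8.505921020507806 234
```

View pics/arc.png

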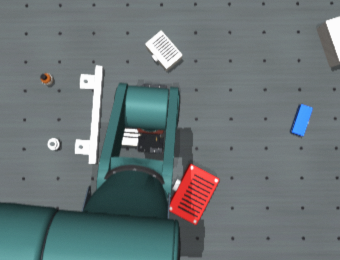

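The arm hides the housing from above, but everything around it (small white, red, oil, lens, box) is where it was. I'll push straight to about 8 mm short of the fence, back off and measure.

```bash
python3 - <<'E'
from h import *
Z=.018; W=lambda x,y,z:[*(FO+rot(FY)@[x,y]),z]
p=fen(current_position()); q=quat(FY,1)
hit=servo_line(W(p[0],-.109,Z),q,rate=.04,contact_N=30); print(hit,fen(current_position()),np.round(current_force(),1))
p=fen(current_position())
servo_line(W(p[0],p[1]-.04,Z),q); servo_line(W(p[0],p[1]-.04,.15),q)
move_ptp(W(p[0],-.30,.2),q)
d=capture("top"); Wd=cloud(d)
for s in silhouettes("top","lamp"): print(s["xy"],s["conf"])
c,s,a,k=find("lamp",(225,175),.0685,.08,d); print(fen(c),s,np.rad2deg(a-FY),k)
# fence working face: fit from the points near bar top
X=(Wd[...,:2]-FO)@rot(FY); m=(Wd[...,2]>.022)&(Wd[...,2]<.032)&(abs(X[...,0])<.13)&(abs(X[...,1])<.03)
for x in np.arange(-.12,.13,.03):
    y=X[m&(abs(X[...,0]-x)<.015)][:,1]; 
    if len(y): print(round(x,2),y.min().round(4),y.max().round(4),len(y))
print(current_clock())
cv2.imwrite("pics/st.png",cv2.resize(d["image"][100:250,120:320],None,fx=4,fy=4))
E
```

```text
False [-0.01114423 -0.10986455] [-0.6 -8.6  3.6]
[263.5, 113.1] 0.94
[296.4, 244.7] 0.92
[212.0, 179.7] 0.81
[-0.01190433 -0.04942139] [0.09604972 0.13991487] 0.0008157348632937988 1568
-0.12 -0.0009 0.0199 57
-0.09 0.0007 0.0194 68
-0.06 0.0008 0.0204 69
-0.03 0.0009 0.021 58
0.0 0.0021 0.0213 48
0.03 0.0015 0.0211 71
0.06 0.0018 0.0222 69
0.09 0.0022 0.0228 74
0.12 0.0031 0.0228 57
12.6083
```

View pics/st.png

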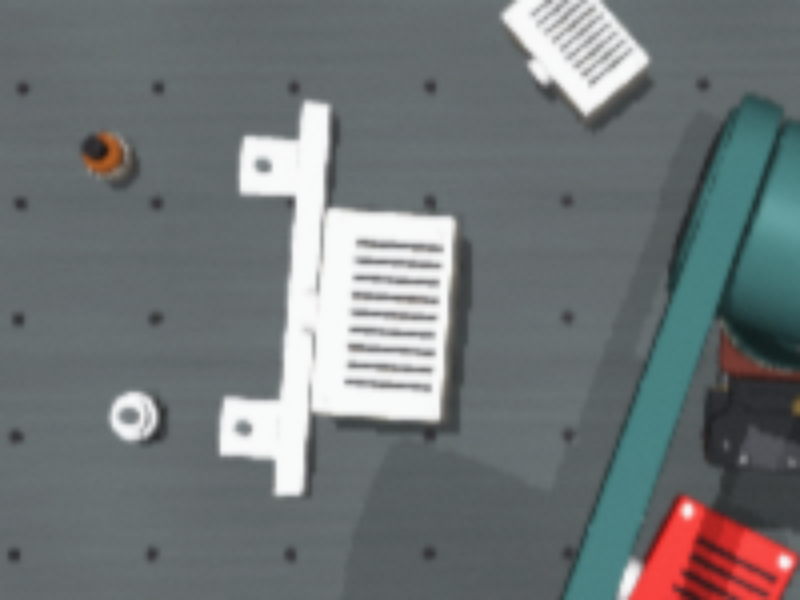

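The housing is square to my frame, about 8 mm off the fence and centred at x = −12 mm. A refit of the bar puts its yaw at about −3.6°, so I'll finish with a single push by the shut fingers at the middle of the back, which lets the front settle flush.

```bash
sed -i 's/FY=np.deg2rad(-4.36); FO=.*/FY=np.deg2rad(-3.6); FO=np.array([.5542,.1797])/' h.py
python3 - <<'E'
from h import *
Z=.018; W=lambda x,y,z:[*(FO+rot(FY)@[x,y]),z]
q=quat(FY,1); x=-.011
move_gripper(0.0); move_ptp(W(x,-.16,.15),q); servo_line(W(x,-.16,Z),q)
hit=servo_line(W(x,-.085,Z),q,rate=.02,contact_N=32); print(hit,fen(current_position()),np.round(current_force(),1),current_clock())
sleep(.3); print(np.round(current_force(),1))
p=fen(current_position())
servo_line(W(x,p[1]-.04,Z),q,rate=.08); servo_line(W(x,p[1]-.04,.15),q); move_ptp(W(x,-.32,.2),q)
d=capture("top"); C=cloud(d)
c,s,a,k=find("lamp",(212,178),.0685,.08,d); print(fen(c),s,np.rad2deg(a-FY),k)
X=(C[...,:2]-FO)@rot(FY)
# lamp back edge along x
m=(C[...,2]>.06)&(C[...,2]<.08)&(abs(X[...,0])<.1)&(X[...,1]>-.12)&(X[...,1]<-.05)
for xx in np.arange(-.07,.06,.02):
    y=X[m&(abs(X[...,0]-xx)<.01)][:,1]; print(round(xx,2),y.min().round(4))
print(current_clock())
I=[cv2.resize(d["image"][120:220,160:260],None,fx=4,fy=4,interpolation=cv2.INTER_CUBIC)]
d=capture("side"); I.append(cv2.resize(d["image"][160:280,120:280],(533,400),interpolation=cv2.INTER_CUBIC))
cv2.imwrite("pics/end.png",cv2.resize(np.hstack(I),(800,343)))
E
```

```text
True [-0.01121005 -0.10293366] [ 0.5 -3.9  2.8] 18.325
[ 0.6 -4.6  2. ]
[-0.54182296 -0.21414391] [0. 0.] 3.6 0
-0.07 -0.0899
-0.05 -0.0897
-0.03 -0.0902
-0.01 -0.0895
0.01 -0.0903
0.03 -0.0895
0.05 -0.0902
21.175
```

View pics/end.png

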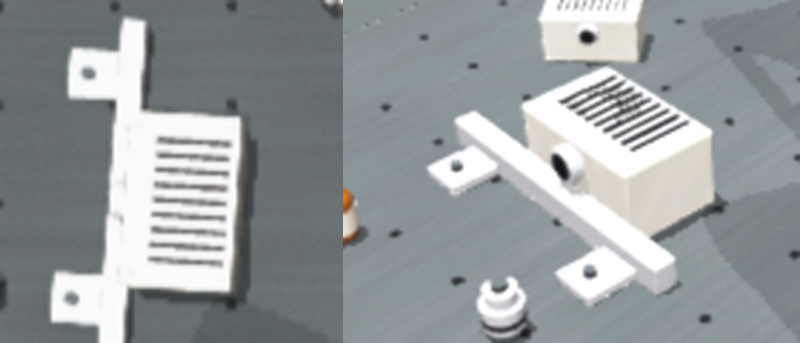

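The housing looks flush against the bar, its back edge parallel to it within noise, and nothing else has shifted. But the force fell to about 4 N after the stop. I'll press again, once left and once right of centre, to confirm there is no gap at either end.

```bash
python3 - <<'E'
from h import *
Z=.018; W=lambda x,y,z:[*(FO+rot(FY)@[x,y]),z]
q=quat(FY,1)
move_ptp(W(-.011,-.16,.15),q)
for x in (.024,-.046,-.011):
    servo_line(W(x,-.125,Z),q)
    h1=servo_line(W(x,-.085,Z),q,rate=.02,contact_N=3); y1=fen(current_position())[1]
    h2=servo_line(W(x,-.085,Z),q,rate=.012,contact_N=30)
    p=fen(current_position()); print(x,h1,y1.round(4),h2,p[1].round(4),np.round(current_force(),1))
    servo_line(W(x,-.125,Z),q,rate=.1)
servo_line(W(-.011,-.14,.15),q); move_ptp(W(-.011,-.32,.2),q)
d=capture("top"); C=cloud(d); X=(C[...,:2]-FO)@rot(FY)
m=(C[...,2]>.0685)&(C[...,2]<.08)&(abs(X[...,0])<.12)&(X[...,1]>-.12)&(X[...,1]<.03)
c,s,a,k=rect(C,m,.0685,.08); print(fen(c),s,np.rad2deg(a-FY),k,current_clock(),np.round(current_force(),1))
I=[cv2.resize(d["image"][120:220,160:260],None,fx=4,fy=4,interpolation=cv2.INTER_CUBIC)]
d=capture("side"); I.append(cv2.resize(d["image"][160:280,120:280],(533,400),interpolation=cv2.INTER_CUBIC))
cv2.imwrite("pics/end2.png",cv2.resize(np.hstack(I),(800,343)))
E
```

```text
0.024 True -0.1026 True -0.1031 [-1.  -2.6  1.7]
-0.046 True -0.1024 True -0.1028 [-0.1 -2.8  2.2]
-0.011 True -0.1025 True -0.1029 [ 0.3 -2.3  2.3]
[-0.01303784 -0.03999711] [0.10051951 0.13994441] -0.3335708618164141 1578 32.4667 [-0.8  0.5  0.2]
```

View pics/end2.png

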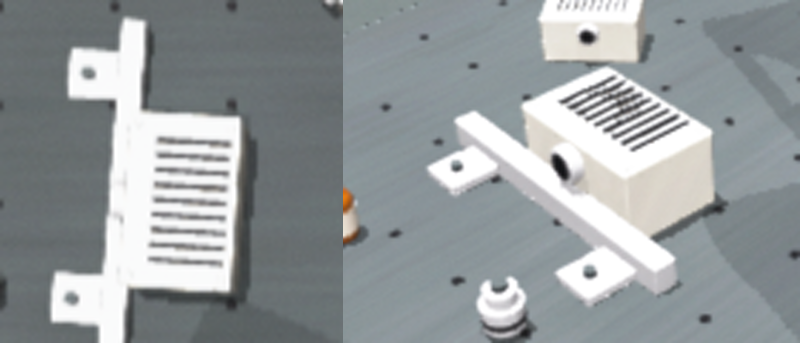

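All three presses stopped hard within 0.5 mm of each other and nothing moved. Both pictures show the front against the bar with the port over it, and both ends are well inside the bar.

```bash
python3 -c "
from bench import *
print(close_job(),current_clock())"
```

```text
the job is handed in; nothing more can be done
the job is handed in; nothing more can be done
```

The large white lamp housing was pushed round until its front lay flush against the fence bar with both ends well inside it; the lens, oil bottle and slide box were not touched, and the job was handed in at about 32.5 s of the 54 s allowed.

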